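# Pin the swing arm of the dish holder

## Robot

A 6-joint arm with a two-finger parallel gripper is mounted at the origin on a cart in front of the work surface, level with it; the furniture and walls round the work are solid. World frame = base frame: x ahead of the robot, y to its left, z up, the work surface at z = 0. Lengths are in m, angles in rad, forces in N, time in s.
With the tool pointing down it reaches from about 0.275 to 0.825 m from the base axis. Payload 4.9 kg.
Tool frame: the origin (TCP) lies midway between the tips of the shut fingers; the grasp point (between the pads) lies 19 mm behind it (grip_point_offset is the distance from the TCP to the grasp point, in m); z points along the fingers, y is the line along which they close (so a half turn about z gives the same grasp; the last joint's range is limited). The gripper opens to 85 mm and grips with 20 to 120 N. Pads are 22 mm wide; open, the fingers measure 114 mm over their backs; the gripper's body (76 mm by 85 mm) begins 54 mm behind the grasp point. The pads swing forward as they close: fully open they stand 13 mm farther back than shut.
Start: joints at [-1.451, 0.326, -0.193, 1.052, 0, 1.437], TCP at [0.138, -0.532, 0.231] pointing down, gripper open.
Joint ranges: [-2.65, 2.65], [-0.97, 1.79], [-1.3, 1.35], [-1.93, 2.1], [-1.47, 1.37], [-3.14, 3.14]. Speed limits (rad/s): [2.57, 2.57, 3.14, 3.14, 3.14, 3.14].

## Interface

Orientations are given as a rotation vector (axis times angle).
In Python, from cell import * gives the robot as it stands. Calls block until the motion is done:
- movep(position, orientation): joint-space move of the TCP to a pose.
- move_l(position, velocity=0.15, rot=None, until_force=None): straight line of the TCP; rot=None keeps the orientation; velocity is the mean speed in m/s. With until_force (N) it stops when the force on the tool has changed by that much, and returns True; else False.
- set_joints(angles): joint-space move.
- let_go() and grab(newtons=None): open the fingers fully, or close them until they stop; newtons is the grip in N (None keeps the last).
- sleep(seconds).
- ik(position, orientation): joint angles nearest the present ones, or None.
- get_state(): the state.
- grab_frame(name): name is "scene" or "top"; returns a dict with "img" (480x640x3 uint8, red, green, blue), "fx", "fy", "cx", "cy" (pixels), "k1" (the pictures are not rectified: a ray, as slopes to the right and down, at radius r is drawn at 1 + k1 r^2 times it, then the intrinsics apply), "cam_to_world" (4x4, takes a point from camera to world coordinates). Camera axes: x right, y down, z forward; pixel columns grow to the right and rows downward; lengths in m; the calibration is good to about 2 mm. A picture is of the moment at which its call begins. There is no depth.
A pose or a line that the arm cannot do raises MotionError and nothing moves.
- sign_off(): hands the job in, once; it reports no verdict.
Trained networks look in the newest picture that a camera, given by its name, has taken for a name from the list of things; names that differ only in an ending like _2 or _b are one class to them, and where a whole thing is asked for, a point or a joint stands for the part that bears it (a point fixed in the world has none). Each returns a list of dicts, best first, with "score" (0 to 1); they miss things now and then, are a little off and sometimes report something else, mostly with a low value. They report only what shows in the picture. A call takes as long as a camera call. They do not tell look-alikes from the thing itself.
- spot_in(camera, name): "centre" ([column, row] in pixels, amid what is visible of it).
- silhouettes(camera, name): "mask" (480x640 bool, what is visible of it) and "centre" ([column, row] in pixels, amid what is visible of it).
- tip_of(camera, name): "centre" ([column, row] in pixels: a listed point, or the origin of a listed thing).
The state is a dict: "clock": time; "q": joint angles; "joint_velocities": joint speeds; "tau": joint torques, N m; "position": TCP position; "eef_rot": TCP orientation; "contact_force": force on the tool from outside, world axes, zero at the start; "wrist_torque": the same for the moment, N m; "finger_gap": opening from 0.0 (shut) to 1.0 (fully open).
Only numpy, scipy, OpenCV 4.12 (cv2) and the standard library are available. Lean on these libraries where they do the work, as an engineer would, in place of code of your own. Each camera call takes 0.05 s, during which the arm holds its last target. There are 200 camera calls.

## Task

Lock the swing arm of the dish holder: take the red-handled pin from the white rack and push it straight down through the hole in the blue fork and the arm inside it, until its flange sits flush on the fork, then let go. Leave the black-handled pin in the rack and do not swing the arm away.

Things in the scene. Friction and masses are not known exactly. Their poses are not given: they have to be found in the camera images.
- red_pin_grip (a point): Lock pin (90 g), hung upright in a white rack 62 mm high, either hole. Point: centre of its red upright round handle, dia 24, 50 tall; z up. Flange under it dia 34, 5 thick; its underside, 30 mm below the point, rests on the rack. Shank dia 13, 52 long, last 14 tapering to 6; tip 82 mm below the point. Grasp with fingers closing across the row of pins; lift straight up 120 mm to clear rack and pins.
- black_pin_grip (a point): The wrong pin: the same but with a black handle and a thinner, shorter shank, hanging in the rack's other hole, 70 mm from the red one. Point: centre of its handle, z up; handle top at z = 117 mm. It stays there.
- lock_hole (a point): Centre of the hole's mouth in the top face (z = 70 mm) of the dish holder's fixed blue fork; z up, y along the arm toward the petri dish (75 mm away), x to the fork's closed back. Straight down: fork cheek 10 mm thick, hole dia 18, 2 mm chamfer; arm 8 thick, hole dia 20, 16 mm below the mouth; lower cheek 10 thick, dia 18, 30 below; base plate 60 below. The dish is no higher than the mouth.
- swing_arm (a joint): Swing of the aluminium arm that carries the dish, about its upright pivot 85 mm from the hole, rad: 0 with its hole in line with the fork's, growing as it swings out of the fork's open side. It starts at 0 to 0.025 (hole at most 2 mm off): the pin passes as it is, and its taper pushes the lightly braked arm into line.
Not all that is in view belongs to the job. What is shaped like the part that bears red_pin_grip but orange is not meant.

How it is judged:
At the end, for the whole second after the job is handed in: The red pin stands in the lock hole through fork and arm: the centre of its handle within 10 mm (horizontally) of the hole's axis and 20 to 35 mm above its mouth (30 mm is flush), leaning less than 10 degrees; the arm swung out less than 0.1 rad; the black pin within 20 mm of where it started (horizontal distance between red_pin_grip and lock_hole below 0.01 m and z of red_pin_grip in the frame of lock_hole between 0.02 and 0.035 m and angle between red_pin_grip's own z axis and vertical below 0.17 rad and value of joint swing_arm below 0.1 rad and distance of black_pin_grip from where it was at the start of the episode below 0.02 m); the robot touches nothing.
It fails at once if the black-handled pin is taken out of its place (moved more than 30 mm) (distance of black_pin_grip from where it was at the start of the episode above 0.03 m).
It fails at once if the arm is swung out of the fork (more than 0.15 rad) (value of joint swing_arm above 0.15 rad).
It also fails if it takes over 38 s, if anything falls off the work surface, if the arm or the gripper's body presses on something with over 40 N, if the wrist force passes 120 N, or if a joint passes its speed limit or range.

## Working session

There is one attempt and no reset: what is moved stays moved. The work goes in short steps, each a Python script; the robot and the scene stay as the last script left them, time stands still between calls to the robot, and variables do not carry over. Pictures are saved under pics/ and viewed, on a budget of 10 in all, crops included, one or two more only if the job needs it, and the job is handed in when it is done.

```bash
mkdir -p pics; cat > h.py <<'E'
from cell import *
import numpy as np, cv2
def ray(f,p):
    K=np.array([[f["fx"],0,f["cx"]],[0,f["fy"],f["cy"]],[0,0,1]])
    u=cv2.undistortPoints(np.array([[p]],float),K,np.array([f["k1"],0,0,0,0.]))[0,0]
    T=np.array(f["cam_to_world"]); d=T[:3,:3]@np.array([u[0],u[1],1]); return T[:3,3],d/np.linalg.norm(d)
def atz(f,p,z):
    o,d=ray(f,p); return o+d*(z-o[2])/d[2]
def tri(rs):
    A=sum(np.eye(3)-np.outer(d,d) for o,d in rs); b=sum((np.eye(3)-np.outer(d,d))@o for o,d in rs)
    x=np.linalg.solve(A,b); return x,[np.linalg.norm(np.cross(d,x-o)) for o,d in rs]
def proj(f,X):
    T=np.linalg.inv(np.array(f["cam_to_world"])); c=T[:3,:3]@np.asarray(X)+T[:3,3]; s=c[:2]/c[2]; s=s*(1+f["k1"]*(s@s))
    return np.array([f["fx"]*s[0]+f["cx"],f["fy"]*s[1]+f["cy"]])
def save(f,n): cv2.imwrite("pics/"+n,f["img"][:,:,::-1])
E
python3 - <<'E'
from h import *
np.set_printoptions(precision=4,suppress=True)
for c in("scene","top"):
    f=grab_frame(c); save(f,c+"0.png"); print(c,np.array(f["cam_to_world"])[:3,3],f["fx"],f["k1"])
    for n in("red_pin_grip","black_pin_grip","lock_hole","swing_arm"):
        print(n,[(np.round(d["centre"],1).tolist(),round(d["score"],2)) for d in tip_of(c,n)])
        if n in("red_pin_grip","black_pin_grip"):
            z=.087 if True else 0
            print("  z.092:",[atz(f,d["centre"],.092).tolist() for d in tip_of(c,n)])
        if n=="lock_hole": print([atz(f,d["centre"],.07).tolist() for d in tip_of(c,n)])
print(get_state()["eef_rot"],get_state()["clock"])
E
```

```text
scene [0.1328 0.6739 0.9643] 603.1915512279892 -0.014029637940850517
red_pin_grip [([361.3, 231.5], 0.68), ([324.3, 213.7], 0.55)]
  z.092: [[0.5558748953799402, -0.11110819675399264, 0.09199999999999997], [0.6485384619087435, -0.11162762586953001, 0.09199999999999986]]
black_pin_grip [([377.9, 211.3], 0.57)]
  z.092: [[0.5592558954393629, -0.18393123624120022, 0.09199999999999986]]
lock_hole [([290.5, 350.1], 0.84)]
[[0.5115459556518627, 0.1954682720250162, 0.07000000000000006]]Traceback (most recent call last):
  File "<stdin>", line 6, in <module>
ValueError: it knows: black_pin_grip, lock_hole, red_pin_grip
```

View pics/scene0.png

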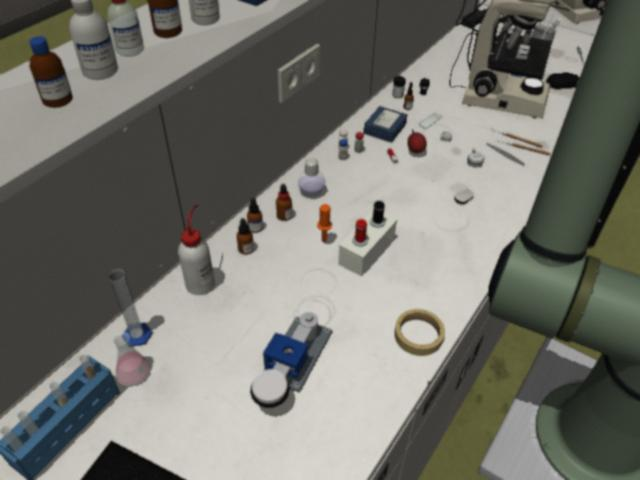

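The scene picture shows three candidates. The red handle in the white rack is at (361,231), a free-standing orange look-alike is at (324,214), and the black pin in the rack is at (378,211). The one in the rack at (361,231) fits the description. The fork hole is near (290,350). Next I'll take the top camera and an enlarged crop.

```bash
python3 - <<'E'
from h import *
np.set_printoptions(precision=4,suppress=True)
R={}
F={}
for c in("scene","top"):
    f=F[c]=grab_frame(c); save(f,c+"0.png"); print(c,np.array(f["cam_to_world"])[:3,3],f["fx"])
    for n,z in(("red_pin_grip",.092),("black_pin_grip",.092),("lock_hole",.07)):
        for d in tip_of(c,n): print(n,np.round(d["centre"],1),round(d["score"],2),atz(f,d["centre"],z))
a=F["scene"]["img"][190:400,240:420]; cv2.imwrite("pics/crop.png",cv2.resize(a,None,fx=2.8,fy=2.8,interpolation=3)[:,:,::-1])
print(get_state()["eef_rot"],get_state()["clock"])
E
```

```text
scene [0.1328 0.6739 0.9643] 603.1915512279892
red_pin_grip [362.  230.6] 0.65 [ 0.5561 -0.1142  0.092 ]
black_pin_grip [378.1 209.3] 0.57 [ 0.5621 -0.1896  0.092 ]
lock_hole [288.9 348.2] 0.73 [0.5163 0.1939 0.07  ]
top [ 0.4592 -0.0259  1.3842] 605.6137093079375
red_pin_grip [373.7 212.7] 0.72 [ 0.647  -0.1172  0.092 ]
red_pin_grip [372.7 254.4] 0.71 [ 0.5569 -0.1153  0.092 ]
black_pin_grip [402.2 256. ] 0.5 [ 0.5541 -0.1785  0.092 ]
lock_hole [230.6 275.2] 0.9 [0.5103 0.1923 0.07  ]
[3.1162 0.3977 0.    ] 0.75
```

View pics/crop.png

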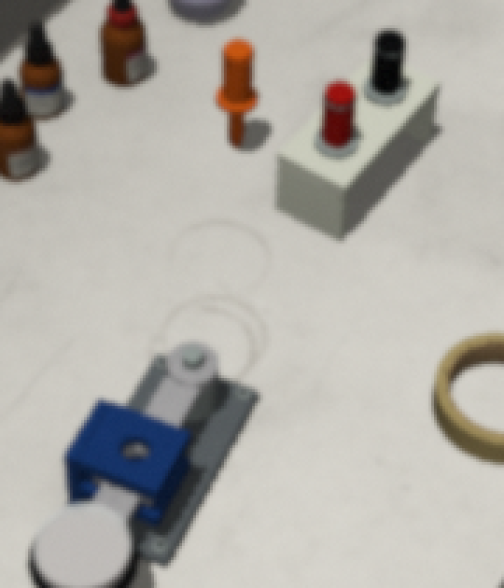

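View pics/top0.png

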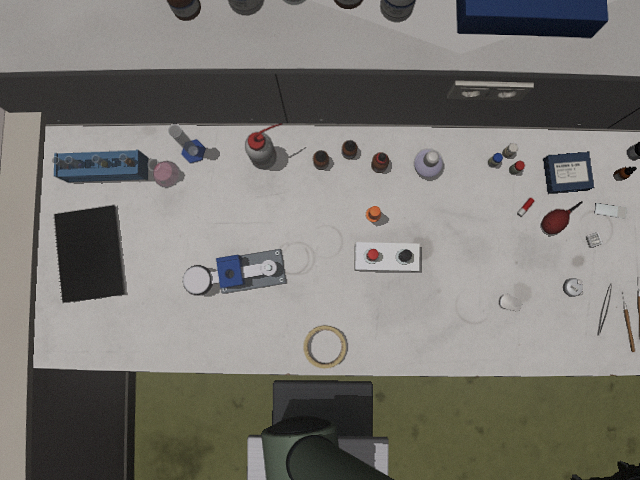

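The crop confirms it: red handle in the white rack's left hole, orange look-alike free-standing outside the rack, blue fork hole clearly visible. I'll refine the positions by colour centroids.

```bash
cat >> h.py <<'E'
def blob(m,near,r=30):
    n,l,s,c=cv2.connectedComponentsWithStats(m.astype(np.uint8),connectivity=8)
    k=[i for i in range(1,n) if s[i,4]>=8 and np.hypot(*(c[i]-near))<r]
    i=max(k,key=lambda i:s[i,4]); return c[i],s[i,4],l==i
def redm(img):
    h=cv2.cvtColor(img,cv2.COLOR_RGB2HSV).astype(int); return ((h[...,0]<5)|(h[...,0]>172))&(h[...,1]>140)&(h[...,2]>50)
def hole(img,near):
    h=cv2.cvtColor(img,cv2.COLOR_RGB2HSV).astype(int); b=(abs(h[...,0]-112)<14)&(h[...,1]>120)
    _,_,m=blob(b,near,25)
    cs,hi=cv2.findContours(m.astype(np.uint8),cv2.RETR_CCOMP,cv2.CHAIN_APPROX_NONE)
    return [(cv2.fitEllipse(c)[0],cv2.contourArea(c)) for c,g in zip(cs,hi[0]) if g[3]>=0 and len(c)>=5]
E
python3 - <<'E'
from h import *
np.set_printoptions(precision=4,suppress=True)
rr=[];hh=[]
for c,nr,nh in(("scene",(361,231),(289,350)),("top",(373,255),(230,272))):
    f=grab_frame(c); p,a,m=blob(redm(f["img"]),nr,15); rr.append(ray(f,p)); print(c,"red",p,a,atz(f,p,.092))
    for q,a in hole(f["img"],nh): print(" hole",q,a,atz(f,q,.07)); hh.append(ray(f,q))
    for d in silhouettes(c,"black_pin_grip")[:2]: print(" black",d["centre"],d["mask"].sum())
    h=cv2.cvtColor(f["img"],cv2.COLOR_RGB2HSV)
    # dark pixel black handle
    nb=(378,211) if c=="scene" else (404,256)
    p,a,_=blob(h[...,2]<45,nb,12); print(" blackc",p,a,atz(f,p,.092))
print(tri(rr)); print(tri(hh) if len(hh)==2 else len(hh))
E
```

```text
scene red [360.4386 230.5146] 171 [ 0.5589 -0.1126  0.092 ]
 hole (287.94122314453125, 350.547607421875) 59.0 [0.5147 0.1988 0.07  ]
 black [379.3, 213.0] 338
 blackc [378.1792 212.3295] 173 [ 0.5571 -0.1815  0.092 ]
top red [372.6988 253.8434] 83 [ 0.5581 -0.1153  0.092 ]
 hole (229.15789794921875, 273.3681640625) 85.5 [0.5143 0.1955 0.07  ]
 black [403.2, 256.5] 170
 blackc [408.5  251.25] 8 [ 0.5644 -0.192   0.092 ]
(array([ 0.5592, -0.115 ,  0.0897]), [np.float64(0.0009261767734559158), np.float64(0.0009261767734560244)])
(array([0.5153, 0.1966, 0.0666]), [np.float64(0.0009665712011620067), np.float64(0.0009665712011619153)])
```

```bash
python3 - <<'E'
from h import *
np.set_printoptions(precision=4,suppress=True)
best=None
for s in(1,-1):
    rot=np.pi*np.array([1,s,0])/2**.5
    a=ik([.5585,-.1142,.20],rot); b=ik([.5145,.197,.20],rot); print(s,a,b)
    if a is not None and b is not None:
        m=max(abs(a[5]),abs(b[5]))
        if best is None or m<best[0]: best=(m,rot)
rot=best[1]; np.save("rot.npy",rot)
movep([.5585,-.1142,.20],rot)
st=get_state(); print(st["position"],st["clock"])
print(move_l([.5585,-.1142,.077],.12,until_force=12))
grab(50); st=get_state(); print(st["position"],st["finger_gap"],st["contact_force"],st["clock"])
f=grab_frame("scene"); save(f,"grasp.png")
cv2.imwrite("pics/graspc.png",cv2.resize(f["img"][130:290,270:470],None,fx=3,fy=3)[:,:,::-1])
E
```

```text
1 [-0.3312  0.385  -0.1889  0.9969  0.      1.2396] [ 0.2317  0.3505 -0.2406  0.9797  0.      1.8025]
-1 [-0.3312  0.385  -0.1889  0.9969  0.     -1.902 ] [ 0.2317  0.3505 -0.2406  0.9797  0.     -1.3391]
[ 0.5583 -0.1152  0.2001] 3.0833
False
[ 0.5586 -0.1142  0.0773] 0.26717893466095527 [-0.6637  0.3532  3.0001] 4.85
```

View pics/graspc.png

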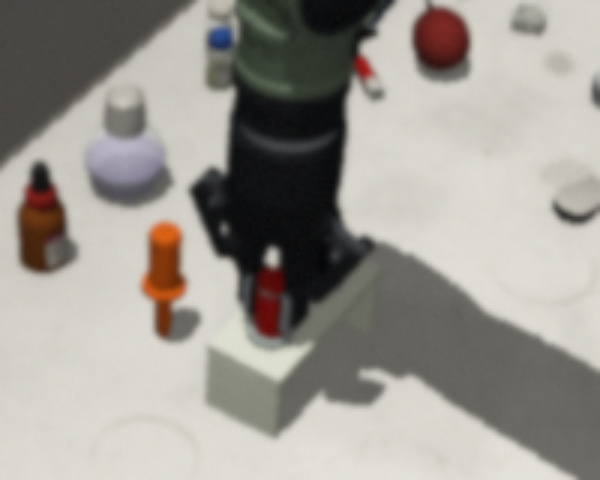

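The crop shows the red handle between the pads and the orange one untouched; the opening (22.7 mm) matches the handle. Lifting and carrying over the fork.

```bash
python3 - <<'E'
from h import *
np.set_printoptions(precision=4,suppress=True)
move_l([.5586,-.1142,.207],.15)
print(get_state()["finger_gap"])
move_l([.5145,.197,.207],.2)
move_l([.5145,.197,.158],.15)
st=get_state(); print(st["position"],st["finger_gap"],st["contact_force"],st["clock"])
ims=[]
rs=[]
for c in("scene","top"):
    f=grab_frame(c)
    P=np.array(st["position"])
    x0,y0=np.round(proj(f,[.5145,.197,.11])).astype(int)
    w=60; im=cv2.resize(f["img"][y0-w:y0+w,x0-50:x0+50],None,fx=4,fy=4,interpolation=cv2.INTER_CUBIC)
    ims.append(im)
    for d in tip_of(c,"red_pin_grip"): print(c,d["centre"],d["score"],"expect",proj(f,P+[0,0,.0147]))
    print("tip expected",proj(f,P-[0,0,.0673]),"hole",proj(f,[.5145,.197,.07]),"crop origin",x0-50,y0-w)
cv2.imwrite("pics/hover.png",np.hstack(ims)[:,:,::-1])
E
```

```text
0.26367642283240866
[0.5145 0.1965 0.1581] 0.27070610285477803 [ 0.7021 -0.0791 -1.3189] 8.1167
scene [289.9, 312.4] 0.67 expect [287.2145 313.954 ]
scene [322.5, 211.4] 0.64 expect [287.2145 313.954 ]
scene [377.9, 210.5] 0.41 expect [287.2145 313.954 ]
scene [290.2, 348.0] 0.21 expect [287.2145 313.954 ]
tip expected [288.4822 342.8643] hole [288.6382 349.8923] crop origin 238 277
top [375.6, 213.2] 0.59 expect [220.1746 270.9915]
top [220.0, 268.9] 0.42 expect [220.1746 270.9915]
tip expected [227.0905 272.8126] hole [228.4868 273.2578] crop origin 175 212
```

View pics/hover.png

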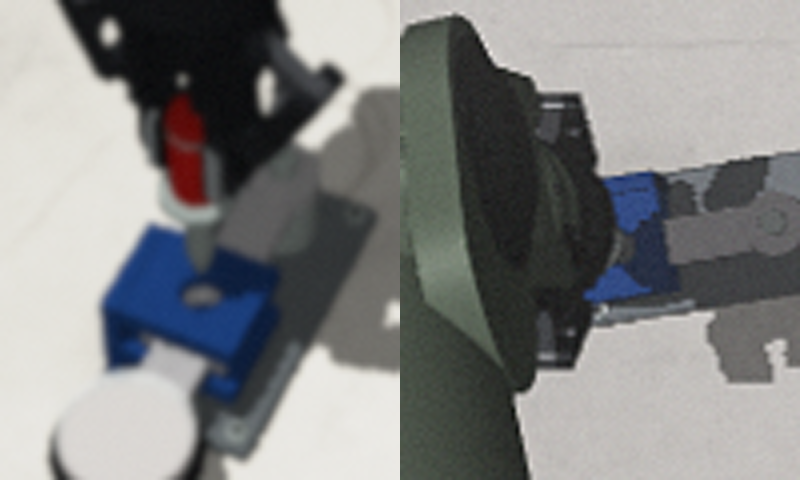

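The pin hangs upright. Its tip is at about (289.3,345) in the scene image and the hole at (288.7,350.7), which agrees with the projections to within about 1 mm, so I'll insert with force monitoring.

```bash
python3 - <<'E'
from h import *
np.set_printoptions(precision=4,suppress=True)
for z in(.135,.12,.105,.092,.083):
    h=move_l([.5145,.197,z],.04,until_force=12)
    st=get_state(); print(z,h,st["position"],st["finger_gap"],st["contact_force"],st["wrist_torque"],st["clock"])
    if h: break
f=grab_frame("scene"); x0,y0=238,277
cv2.imwrite("pics/ins.png",cv2.resize(f["img"][y0:y0+120,x0:x0+100],None,fx=4,fy=4,interpolation=cv2.INTER_CUBIC)[:,:,::-1])
E
```

```text
0.135 False [0.5145 0.197  0.1349] 0.271202651349411 [-0.0404  0.5596 -1.7507] [-0.0032 -0.0033  0.029 ] 9.0417
0.12 False [0.5143 0.1969 0.1197] 0.26474444266766656 [-0.4903 -0.4489 -1.0772] [-0.0428 -0.0012  0.0318] 9.5667
0.105 False [0.5143 0.1969 0.1047] 0.2684769609683575 [ 0.0701 -0.5836 -1.0299] [-0.1229 -0.0152 -0.0225] 10.0917
0.092 False [0.5143 0.1969 0.0917] 0.26777627623701045 [ 0.2161 -0.3934 -1.7915] [-0.085  -0.0672 -0.0167] 10.5667
0.083 True [0.5153 0.1973 0.0847] 0.26734247396676775 [-0.3565  0.5988  4.4752] [-0.0725  0.1922 -0.0321] 10.8333
```

View pics/ins.png

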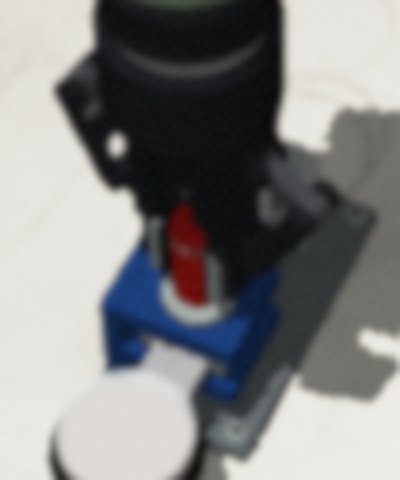

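It went in cleanly and stopped at TCP z = 0.0847, which is flush as predicted (0.0853). The flange is seated on the fork in the picture. Releasing and retreating.

```bash
python3 - <<'E'
from h import *
np.set_printoptions(precision=4,suppress=True)
let_go(); p=get_state()["position"]
move_l([p[0],p[1],.23],.12)
movep([.42,-.02,.28],np.load("rot.npy"))
sleep(.3)
rs=[];ims=[]
for c,nr in(("scene",(287,330)),("top",(225,270))):
    f=grab_frame(c)
    try:
        q,a,_=blob(redm(f["img"]),nr,20); rs.append(ray(f,q)); print(c,q,a,atz(f,q,.1))
    except ValueError: print(c,"no red")
    x0,y0=np.round(proj(f,[.5145,.197,.08])).astype(int)
    ims.append(cv2.resize(f["img"][y0-50:y0+50,x0-50:x0+50],None,fx=4,fy=4,interpolation=cv2.INTER_CUBIC))
    for d in tip_of(c,"black_pin_grip")[:1]: print(" black",d["centre"],d["score"],atz(f,d["centre"],.092))
if len(rs)==2: print(tri(rs))
st=get_state(); print(st["clock"],st["contact_force"])
cv2.imwrite("pics/end.png",np.hstack(ims)[:,:,::-1])
E
```

```text
scene [287.0345 339.8467] 261 [0.5163 0.1979 0.1   ]
 black [378.8, 214.2] 0.51 [ 0.553  -0.1772  0.092 ]
top [223.7778 272.4444] 81 [0.5149 0.2021 0.1   ]
 black [402.6, 256.2] 0.52 [ 0.5536 -0.1793  0.092 ]
(array([0.5143, 0.201 , 0.1053]), [np.float64(0.00035178241539947065), np.float64(0.00035178241539941986)])
14.3417 [ 0.0094  0.6301 -0.1513]
```

View pics/end.png

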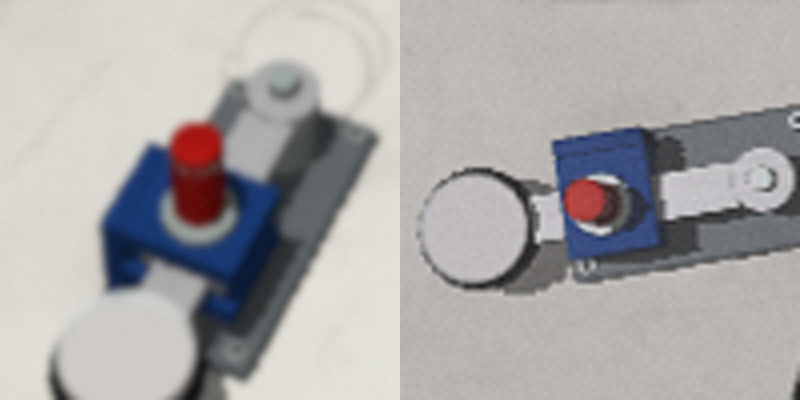

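The pin stands upright with its flange on the fork, and the arm is in line. The black pin hasn't moved.

```bash
python3 -c "
from cell import *
sign_off()"
```

```text
the job is handed in; nothing more can be done
```

I took the red-handled pin from the rack and pushed it straight down through the blue fork and the swing arm until its flange met the fork. Then I let go, backed the arm off and handed the job in; the clock read 14.3 s at my last check. No verdict was reported.

- **Insertion:** the pin went in with no notable side force. It stopped on contact at TCP z = 0.0847 m, against 0.0853 m predicted for flush.
- **Final pictures:** the pin stands upright, the flange sits on the fork and the arm lies in line inside it. The gripper is clear, and the contact force is about zero.
- **Pin position:** triangulating the handle from both cameras put it about 4 mm from the hole axis and 35 mm above the mouth, where flush is 30 mm and the limit is 35 mm. I read this as measurement error, because the top view's colour mask probably missed the shaded side of the handle. The scene camera alone puts it within 2–3 mm of the axis if it sits at flush height, and both the contact stop and the picture support flush.
- **Black pin:** its final reading was within about 5 mm of my initial estimates, which is the scatter of the network. The scene camera's network alone had read about 12 mm differently at the start. I saw no sign that it moved.

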